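# Fish the scarf ring out of the caddy slot with the bent rod

### The arm

A 6-joint arm with a two-finger parallel gripper is mounted at the origin on the work surface. World frame = base frame: x ahead of the robot, y to its left, z up, the work surface at z = 0. Lengths are in m, angles in rad, forces in N, time in s.
With the tool pointing down it reaches from about 0.3 to 0.775 m from the base axis. Payload 14.6 kg.
Tool frame: the origin (TCP) lies midway between the tips of the shut fingers; the grasp point (between the pads) lies 19 mm behind it (ctrl.pinch_z is the distance from the TCP to the grasp point, in m); z points along the fingers, y is the line along which they close (so a half turn about z gives the same grasp; the last joint's range is limited). The gripper opens to 94 mm and grips with 3 to 60 N. Pads are 16 mm wide; open, the fingers measure 119 mm over their backs; the gripper's body (75 mm by 177 mm) begins 78 mm behind the grasp point.
Start: joints at [1.27, 0.3, 1.521, -0, 1.321, -0.067], TCP at [0.127, 0.535, 0.205] pointing down, gripper open.
Joint ranges: [-3.03, 3.03], [-0.79, 2.21], [0.23, 2.52], [-1.04, 4.18], [0, 3.07], [-2.55, 2.55]. Speed limits (rad/s): [2.22, 2.22, 2.57, 3.14, 3.14, 3.14].

### API

Orientations are given as [roll, pitch, yaw] about the fixed x, y, z axes, in that order (R = Rz(yaw) Ry(pitch) Rx(roll)).
In Python, from station import ctrl gives the robot as it stands.
- The arm moves only by the tool jog_arm, never from a script. Its argument "motion" is a list of rows, each a list of 7 numbers: the shift along the tool's x, y, z in m, then the turn, a rotation vector about the tool's x, y, z in rad, then the opening, from -1 (shut) to 1 (fully open). In form: [[tx, ty, tz, rx, ry, rz, gripper], ...]. A call has 1 to 5 rows; each row shifts and turns the commanded pose from where the row before left it, along the tool's axes as they then stand; what a row does not reach is not made up. A row lasts 1/10 s, in which the tool goes at most 50 mm and 8.59 degrees, less where a joint would pass 70% of its speed; a pose out of reach is approached as far as the arm can. A call is refused whole if a number of a shift passes 0.05 or a number of a turn 0.15, either way. A call with a gripper value outside its range is refused whole. The fingers move at their own pace and stop on an object; "squeeze" is the grip in N (left out, the last holds). Time passes only in rows, so rows that do not move let the fingers close. It gives the time, the measured TCP pose, the force, the opening and the grip force at its end, in the units of the state.
- ctrl.get_obs(): the state, without advancing time (a new reading comes with each control period).
- ctrl.camera(name): name is "scene" or "side" or "wrist"; returns the picture (400x640x3 uint8, red, green, blue); there is no depth.
- ctrl.camera_model(name): a dict with "intrinsics" (3x3 intrinsics, pixels), "rvec" (rotation vector, rad) and "tvec" (3), from world to camera coordinates, as OpenCV has them. Camera axes: x right, y down, z forward; pixel columns grow to the right and rows downward; lengths in m; the calibration is good to about 2 mm. A picture is of the moment at which its call begins: read the wrist's pose just before it. camera_model takes no time and is no camera call; for the wrist camera it gives the pose at the moment of the call.
- ctrl.hand_in(): hands the job in; it is judged then, once.
The state is a dict: "time_s": time; "qpos": joint angles; "joint_vel": joint speeds; "tau": joint torques, N m; "ee_pos": TCP position; "eef_rot": TCP orientation; "force": force on the tool from outside, world axes, zero at the start; "moment": the same for the moment, N m; "grip_width": finger opening in m; "grip_force": force on a finger pad.
Only numpy, scipy, OpenCV 4.12 (cv2) and the standard library are available. Lean on these libraries where they do the work, as an engineer would, in place of code of your own. Each camera call takes 0.05 s, during which the arm holds its last target. There are 200 camera calls.

### The job

The brass scarf ring has dropped into one of the two narrow slots of the wooden drawer caddy; the round pill tin in the other slot belongs there. Take the bent rod from its stand, hook the ring with its steel leg and drag it out of the slot's open front until the whole ring lies about 3 cm clear in front of the caddy on the dresser top, then put the rod back on its stand as it was. Do not touch the ring with the gripper, and leave the tin where it is.

Things in the scene. Friction and masses are not known exactly. Their poses are not given: they have to be found in the camera images.
- scarf_ring: The dropped scarf ring: a plain brass ring lying flat, 38 mm outside, 28 mm inside diameter (open hole through it), 10 mm high, about 30 g. Origin: on its axis, at its underside (on the dresser top, z = 0). It starts in the left or the right slot of the caddy, 45 to 85 mm behind the caddy's front.
- hook: Bent rod, L-shaped, about 90 g. Wooden handle 140 mm long, 22 x 22 mm in section, level along the body's x; from its +x end a round steel rod of 6 mm diameter bends straight down 90 mm ahead of the handle's centre, its tip 133 mm below the handle's centre line. Origin: handle centre, z up; starts 145 mm above the dresser, lying on the stand. Mass centre about 25 mm towards the leg.
- rest: Fixed dark wooden stand for the rod: base 130 x 80 x 12 mm, two posts 10 mm thick and 44 mm wide at x = -48 and +48 mm, with notches open upwards that carry the handle: floor 134 mm high and 29 mm wide, flaring to 44 mm at 155 mm high. Origin: centre of its underside; the rod lies along its x, leg to +x, centred, so pinch the handle across from above between the posts.
- caddy: Fixed wooden caddy of three drawer boxes side by side, 130 mm deep (x), 252 mm wide, 75 mm high. Between them two slots 44 mm wide run along x, centre lines at y = +50 and -50 mm, open at the top and at the front (-x, to the robot), closed behind by a rail 20 mm high, 8 mm thick; their floor is the dresser top. Origin: centre of the underside; front face at x = -65 mm.
- tin: Round brass pill tin, closed, 36 mm diameter, 16 mm high, about 40 g, standing in the slot that the ring is not in. Origin: centre of its underside. It must stay there.

How it is judged:
On the way, in this order (a step that is already met when the one before it is completed fails the run):
1. the bent rod touches the ring while the ring is still in its slot (contact force between hook and scarf_ring above 0.05 N and x of scarf_ring in the frame of caddy above -0.065 m).
2. the ring is out of the slot, in front of the caddy (x of scarf_ring in the frame of caddy between -0.25 and -0.095 m and y of scarf_ring in the frame of caddy between -0.14 and 0.14 m), for 0.2 s.
At the end, for the whole second after the job is handed in: The ring lies flat and still before the caddy, its centre 30 to 185 mm ahead of the front face (all of it at least 11 mm clear) and within 140 mm of the caddy's middle line; the rod lies still on its stand, level within 10 degrees, its handle centre within 20 mm of where it started (all of step 2 and height (world z) of scarf_ring below 0.015 m and angle between scarf_ring's own z axis and vertical below 0.3 rad and linear speed of each of scarf_ring, hook below 0.02 m/s and distance of hook from where it was at the start of the episode below 0.02 m and angle between hook's own z axis and vertical below 0.17 rad); the robot touches nothing.
It fails at once if the gripper or arm touches the ring (contact force between any of the fingers, the arm and scarf_ring above 0.5 N).
It fails at once if the tin is moved by more than 15 mm (distance of tin from where it was at the start of the episode above 0.015 m).
It also fails if it takes over 51 s, if anything falls off the work surface, if the arm or the gripper's body presses on something with over 40 N, if the wrist force passes 120 N, or if a joint passes its speed limit or range.

## Working session

There is one attempt and no reset: what is moved stays moved. The work goes in short steps, Python scripts to look and compute and a tool call to move; the robot and the scene stay as the last step left them, time stands still between calls to the robot, and variables do not carry over. Pictures are saved under pics/ and viewed, at most 10 in all, crops included, and the job is handed in when it is done.

Besides the shell and the picture viewer there is one more tool, called after "Request:" by a JSON object that holds its "name" and its "arguments". jog_arm: Moves the arm, as the interface text tells. Its arguments: {"type":"object","properties":{"motion":{"type":"array"},"squeeze":{"type":"number"}},"required":["motion"]}

```bash
mkdir -p pics; cat > h.py <<'E'
import numpy as np, cv2
from station import ctrl
def save(n,f):
    im=ctrl.camera(n); cv2.imwrite(f,im[:,:,::-1]); return im
def ray(m,u,v):
    R=cv2.Rodrigues(np.array(m["rvec"],float))[0];t=np.array(m["tvec"],float).ravel()
    d=R.T@np.linalg.inv(np.array(m["intrinsics"]))@np.array([u,v,1.]);return -R.T@t,d
def at(m,u,v,z):
    c,d=ray(m,u,v);return c+d*(z-c[2])/d[2]
def proj(m,P):
    return cv2.projectPoints(np.array(P,float).reshape(-1,3),np.array(m["rvec"],float),np.array(m["tvec"],float),np.array(m["intrinsics"],float),None)[0].reshape(-1,2)
E
python3 - <<'E'
from h import *
a=save("scene","pics/a.png");b=save("side","pics/b.png")
for n in("scene","side"):
    m=ctrl.camera_model(n);print(n,ray(m,320,200),m["intrinsics"][0])
print(ctrl.get_obs())
E
```

```text
scene (array([ 1.20816864, -0.24887108,  0.82576552]), array([-0.66310204,  0.25608091, -0.70341999])) [462.70974739   0.         319.32963628]
side (array([ 0.26842538, -0.61595998,  0.72919688]), array([ 0.32942076,  0.68112965, -0.65403382])) [371.70964217   0.         318.32968751]
{'time_s': 0.1, 'qpos': array([ 1.27040145e+00,  3.00415727e-01,  1.52153292e+00,  8.04150116e-07,
        1.32066768e+00, -6.66162588e-02]), 'joint_vel': array([-5.67186702e-04, -1.71022155e-03, -8.05670591e-04,  2.43307614e-05,
       -1.50078045e-03, -4.86945825e-06]), 'tau': array([ 6.51384162e-04, -5.32651448e+01, -3.53277326e+01,  7.08998716e-02,
        2.35902099e-02, -1.16010588e-04]), 'ee_pos': array([0.12735242, 0.53481287, 0.20493707]), 'eef_rot': array([-3.14057130e+00, -6.89202842e-05,  2.90781380e+00]), 'force': array([-0.21138459, -0.01187817,  0.51901757]), 'moment': array([-0.01232646, -0.00373616,  0.00538064]), 'grip_force': 0.0, 'grip_width': 0.09419377997318253}
```

View pics/a.png

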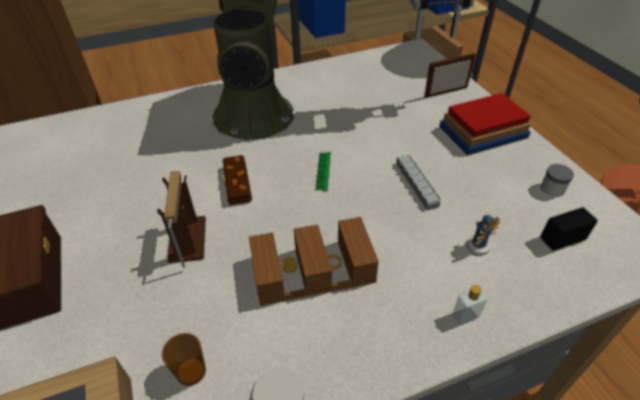

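View pics/b.png

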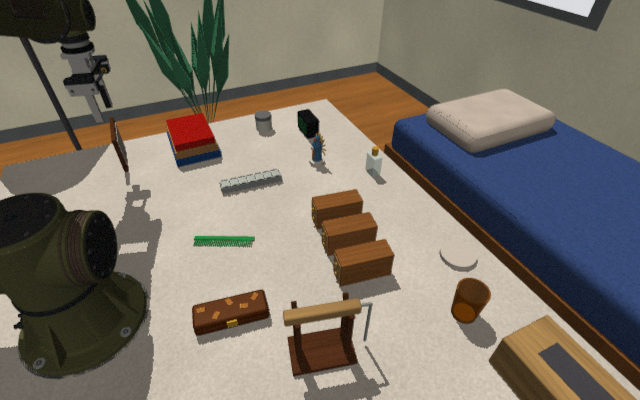

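The scene view shows the stand with the rod at (175,220), the caddy centred near (313,260), the tin in the slot at (290,265) and the ring in the +y slot at (333,262). The side view shows the caddy at (350,235) and the rod from (285,315) to (370,305). Next I'll enlarge both.

```bash
python3 - <<'E'
import cv2
a=cv2.imread("pics/a.png");b=cv2.imread("pics/b.png")
cv2.imwrite("pics/a2.png",cv2.resize(a[160:310,150:390],(800,500),interpolation=cv2.INTER_CUBIC)) # x3.333
cv2.imwrite("pics/b2.png",cv2.resize(b[180:380,270:410],(420,600),interpolation=cv2.INTER_CUBIC)) # x3
E
```

```text
(no output)
```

View pics/a2.png

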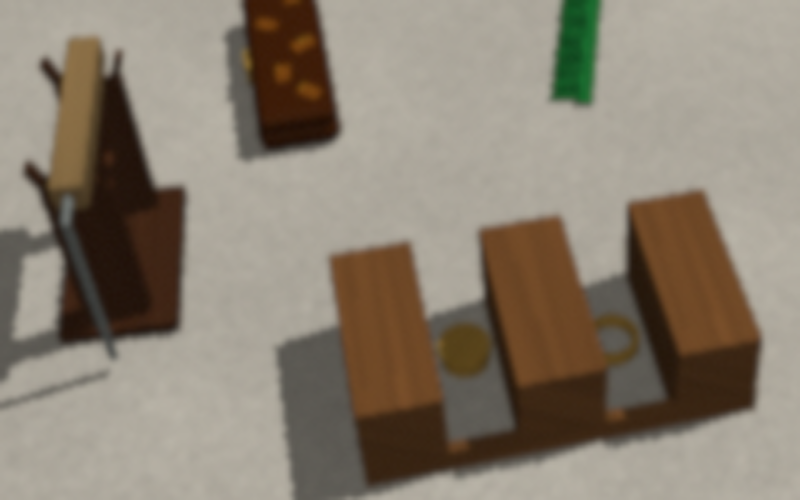

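View pics/b2.png

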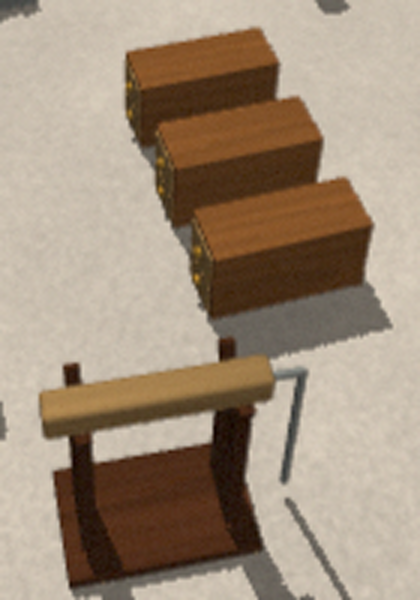

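In the scene crop I can see the brass ring in the +y slot at crop (613,341), the tin in the -y slot at (465,350), and the rod tip at (113,356). The side crop shows the rod tip at (285,481), the bend at (303,372) and the caddy's top corners. I'll fit the poses from these.

```bash
cat > fit.py <<'E'
from h import *
from scipy.optimize import least_squares
S=ctrl.camera_model("scene");D=ctrl.camera_model("side")
sa=lambda p:np.array([150,160])+(np.array(p)+.5)*.3-.5
sb=lambda p:np.array([270,180])+(np.array(p)+.5)/3-.5
def fit(A,B,x0):
    def T(p,P):
        P=np.array(P,float);c,s=np.cos(p[2]),np.sin(p[2])
        return np.c_[p[0]+c*P[:,0]-s*P[:,1],p[1]+s*P[:,0]+c*P[:,1],P[:,2]]
    def res(p):
        return np.r_[(proj(S,T(p,[a[0] for a in A]))-[sa(a[1]) for a in A]).ravel(),(proj(D,T(p,[a[0] for a in B]))-[sb(a[1]) for a in B]).ravel()]
    r=least_squares(res,x0,loss='soft_l1');print(r.x.round(4),res(r.x).round(1).reshape(-1,2).tolist());return r.x
F,K,z=-.065,.065,.075
ys=[-.126,-.072,-.028,.028,.072,.126]
A=[((F,y,z),p) for y,p in zip(ys,[(331,256),(410,243),(480,230),(557,217),(629,204),(703,191)])]+[((K,y,z),p) for y,p in zip(ys,[(357,417),(442,402),(520,388),(604,372),(680,355),(760,340)])]
B=[((F,y,z),p) for y,p in zip(ys,[(209,262),(193,215),(172,167),(157,125),(137,86),(127,50)])]+[((K,y,z),p) for y,p in zip(ys,[(371,225),(347,178),(322,138),(299,97),(279,66),(263,28)])]
c=fit(A,B,[.6,0,0])
h=lambda x,y,z:(x,y,.145+z)
A=[(h(.09,0,-.133),(113,356)),(h(-.07,-.011,.011),(70,39)),(h(-.07,.011,.011),(101,39)),(h(.07,.011,.011),(90,192)),(h(.07,-.011,.011),(51,190))]
B=[(h(.09,0,-.133),(285,481)),(h(.09,0,0),(303,374)),(h(-.07,.011,.011),(40,394)),(h(.07,.011,.011),(268,357)),(h(-.07,-.011,-.011),(45,437)),(h(.07,-.011,-.011),(272,393))]
k=fit(A,B,[.45,-.25,0])
R=np.array([[np.cos(c[2]),-np.sin(c[2])],[np.sin(c[2]),np.cos(c[2])]])
for n,p,zz in(("ring",(613,341),.008),("tin",(465,350),.016)):
    w=at(S,*sa(p),zz);print(n,w.round(4),"caddy frame",(R.T@(w[:2]-c[:2])).round(4))
o=ctrl.get_obs();print(o["ee_pos"],o["eef_rot"])
E
python3 fit.py
```

```text
[ 0.6273 -0.0457 -0.1646] [[-1.2, -0.6], [0.1, -1.0], [-0.9, -0.5], [1.2, -0.9], [-1.0, -0.3], [0.4, -0.4], [-1.8, 0.3], [-0.0, -0.3], [-1.5, -0.2], [0.8, -0.5], [-0.7, 0.6], [1.0, 0.3], [1.3, -0.5], [-0.6, -2.4], [0.9, 0.5], [-0.5, -1.0], [1.5, 0.7], [-0.4, -0.1], [0.8, 0.0], [-0.5, -0.8], [0.8, 0.1], [0.2, -0.8], [0.8, -1.2], [-0.8, -0.7]]
[ 0.4366 -0.2838 -0.2495] [[0.7, 1.7], [-0.5, -0.1], [0.4, -1.1], [-2.0, -1.4], [-1.5, 0.4], [-0.4, -0.3], [0.0, -1.5], [-0.6, -2.7], [-0.0, -2.7], [-0.0, 0.7], [0.9, 2.5]]
ring [0.6298 0.0041 0.008 ] caddy frame [-0.0057  0.0495]
tin [ 0.6054 -0.091   0.016 ] caddy frame [-0.0142 -0.0482]
[0.12735242 0.53481287 0.20493707] [-3.14057130e+00 -6.89202842e-05  2.90781380e+00]
```

Request:
{"name": "jog_arm", "arguments": {"motion": [[-0.037,-0.026,0,0,0,0.016,1],[-0.037,-0.026,0,0,0,0,1],[-0.037,-0.026,0,0,0,0,1],[-0.037,-0.026,0,0,0,0,1],[-0.037,-0.026,0,0,0,0,1]], "squeeze": 40}}

```text
time_s: 0.6
ee_pos: [0.2758, 0.3622, 0.2053]
eef_rot: [-3.141, -0.0, 2.892]
force: [0.6, 0.4, 0.0]
grip_width: 0.0945
grip_force: 0.0
```

Request:
{"name": "jog_arm", "arguments": {"motion": [[-0.037,-0.026,0,0,0,0,1],[-0.037,-0.026,0,0,0,0,1],[-0.037,-0.026,0,0,0,0,1],[-0.037,-0.026,0,0,0,0,1],[-0.037,-0.026,0,0,0,0,1]]}}

```text
time_s: 1.1
ee_pos: [0.423, 0.1904, 0.2054]
eef_rot: [-3.142, -0.0, 2.892]
force: [-0.2, 0.6, -0.1]
grip_width: 0.0939
grip_force: 0.0
```

Request:
{"name": "jog_arm", "arguments": {"motion": [[-0.011,-0.039,0,0,0,0,1],[-0.011,-0.039,0,0,0,0,1],[-0.011,-0.039,0,0,0,0,1],[-0.011,-0.039,0,0,0,0,1],[-0.011,-0.039,0,0,0,0,1]]}}

```text
time_s: 1.6
ee_pos: [0.4269, -0.012, 0.2054]
eef_rot: [-3.142, -0.0, 2.892]
force: [0.4, 0.4, -0.5]
grip_width: 0.0941
grip_force: 0.0
```

Request:
{"name": "jog_arm", "arguments": {"motion": [[-0.011,-0.039,0,0,0,0,1],[-0.011,-0.039,0,0,0,0,1],[-0.011,-0.039,0,0,0,0,1],[-0.011,-0.039,0,0,0,0,1],[-0.011,-0.039,0,0,0,0,1]]}}

```text
time_s: 2.1
ee_pos: [0.432, -0.2146, 0.2053]
eef_rot: [3.141, -0.0, 2.892]
force: [1.1, -0.4, -0.2]
grip_width: 0.0942
grip_force: 0.0
```

Request:
{"name": "jog_arm", "arguments": {"motion": [[-0.018,-0.033,0,0,0,0,1],[-0.018,-0.033,0,0,0,0,1],[0,0,0,0,0,0,1],[0,0,0,0,0,0,1]]}}

```text
time_s: 2.5
ee_pos: [0.4506, -0.286, 0.2048]
eef_rot: [3.141, -0.001, 2.891]
force: [-0.7, 0.2, 0.2]
grip_width: 0.0941
grip_force: 0.0
```

```bash
python3 - <<'E'
from h import *
o=ctrl.get_obs();m=ctrl.camera_model("wrist");im=ctrl.camera("wrist")[:,:,::-1].copy()
print(o["ee_pos"],o["eef_rot"])
c,s=np.cos(-.2495),np.sin(-.2495)
for P in([-.07,-.011,.156],[-.07,.011,.156],[.07,.011,.156],[.07,-.011,.156],[.09,0,.148],[.09,0,.012]):
    q=proj(m,[.4366+c*P[0]-s*P[1],-.2838+s*P[0]+c*P[1],P[2]])[0];print(q.round(1))
    if abs(q).max()<700: cv2.circle(im,(int(q[0]),int(q[1])),2,(0,0,255),-1)
cv2.imwrite("pics/w1.png",im)
E
```

```text
[ 0.45062058 -0.28595764  0.20475385] [ 3.14095993e+00 -1.27688299e-03  2.89072101e+00]
[295.5  95.9]
[328.3  95.8]
[326.5 281.6]
[298.6 281.6]
[312.7 298.1]
[312.8 234.7]
```

View pics/w1.png

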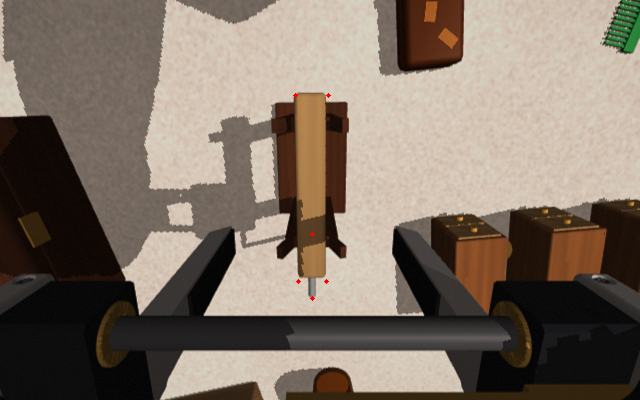

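The wrist view shows the handle running from (311,93) to (311,277), within 3–4 px of the prediction. It lies midway between the fingers and is aligned, so I'll descend and grip.

Request:
{"name": "jog_arm", "arguments": {"motion": [[0,0,0.025,0,0,0,1],[0,0,0.025,0,0,0,1],[0,0,0.02,0,0,0,1],[0,0,0.009,0,0,0,1],[0,0,0,0,0,0,1]]}}

```text
time_s: 3.05
ee_pos: [0.4507, -0.2849, 0.1259]
eef_rot: [3.141, -0.001, 2.893]
force: [0.5, -0.3, -0.5]
grip_width: 0.0938
grip_force: 0.0
```

Request:
{"name": "jog_arm", "arguments": {"motion": [[0,0,0,0,0,0,-1],[0,0,0,0,0,0,-1],[0,0,0,0,0,0,-1],[0,0,0,0,0,0,-1],[0,0,0,0,0,0,-1]]}}

```text
time_s: 3.55
ee_pos: [0.451, -0.2859, 0.1267]
eef_rot: [-3.141, 0.0, 2.892]
force: [0.3, -0.2, -0.8]
grip_width: 0.0575
grip_force: 0.0
```

Request:
{"name": "jog_arm", "arguments": {"motion": [[0,0,0,0,0,0,-1],[0,0,0,0,0,0,-1],[0,0,0,0,0,0,-1]]}}

```text
time_s: 3.85
ee_pos: [0.4509, -0.2858, 0.1264]
eef_rot: [3.142, -0.0, 2.892]
force: [-0.6, -0.5, -1.1]
grip_width: 0.0334
grip_force: 0.0
```

Request:
{"name": "jog_arm", "arguments": {"motion": [[0,0,0,0,0,0,-1],[0,0,0,0,0,0,-1],[0,0,0,0,0,0,-1],[0,0,0,0,0,0,-1]]}}

```text
time_s: 4.25
ee_pos: [0.451, -0.2858, 0.1265]
eef_rot: [-3.142, 0.0, 2.892]
force: [0.5, -0.6, 0.1]
grip_width: 0.0219
grip_force: 40.0
```

```bash
python3 - <<'E'
from h import *
o=ctrl.get_obs();print(o["ee_pos"],o["eef_rot"],o["grip_width"],o["grip_force"])
E
```

```text
[ 0.45095702 -0.28584563  0.12645319] [-3.14153900e+00  2.77690452e-05  2.89181595e+00] 0.021861838082870486 39.999462962150574
```

Request:
{"name": "jog_arm", "arguments": {"motion": [[0,0,-0.01,0,0,0,-1],[0,0,-0.025,0,0,0,-1],[0,0,-0.025,0,0,0,-1],[0,0,-0.03,0,0,0,-1],[0,0,0,0,0,-0.085,-1]]}}

```text
time_s: 4.75
ee_pos: [0.452, -0.2866, 0.2211]
eef_rot: [-3.139, 0.006, 2.977]
force: [0.2, 0.7, -2.2]
grip_width: 0.0216
grip_force: 40.0
```

Request:
{"name": "jog_arm", "arguments": {"motion": [[-0.0055,0.0315,0,0,0,0,-1],[-0.0055,0.0315,0,0,0,0,-1],[-0.0055,0.0315,0,0,0,0,-1],[-0.0055,0.0315,0,0,0,0,-1],[-0.0055,0.0315,0,0,0,0,-1]]}}

```text
time_s: 5.25
ee_pos: [0.5042, -0.1337, 0.2172]
eef_rot: [-3.142, 0.001, 2.977]
force: [0.6, 0.6, -0.6]
grip_width: 0.0219
grip_force: 40.0
```

Request:
{"name": "jog_arm", "arguments": {"motion": [[-0.0055,0.0315,0,0,0,0,-1],[-0.0055,0.0315,0,0,0,0,-1],[-0.0055,0.0315,0,0,0,0,-1],[-0.0055,0.0315,0,0,0,0,-1],[-0.0055,0.0315,0,0,0,0,-1]]}}

```text
time_s: 5.75
ee_pos: [0.5571, 0.0173, 0.2172]
eef_rot: [3.141, 0.0, 2.977]
force: [0.1, -0.3, -0.7]
grip_width: 0.0217
grip_force: 40.0
```

Request:
{"name": "jog_arm", "arguments": {"motion": [[0,0,0,0,0,0,-1],[0,0,0,0,0,0,-1],[0,0,0,0,0,0,-1]]}}

```text
time_s: 6.05
ee_pos: [0.5567, 0.0152, 0.2168]
eef_rot: [-3.141, 0.0, 2.976]
force: [-0.4, -0.3, -1.7]
grip_width: 0.0219
grip_force: 40.0
```

```bash
python3 - <<'E'
from h import *
o=ctrl.get_obs();print(o["ee_pos"],o["eef_rot"],o["grip_width"])
t=o["ee_pos"];d=np.array([-np.cos(o["eef_rot"][2]),-np.sin(o["eef_rot"][2])])
tip=np.r_[t[:2]+.074*d,t[2]+.019-.133];top=tip+[0,0,.133];print(tip)
out=[]
for n in("scene","side"):
    m=ctrl.camera_model(n);im=ctrl.camera(n)[:,:,::-1]
    q=proj(m,[tip,top,[.6298,.0041,.01]]);print(q.round(1))
    u,v=q[0].astype(int);u0,v0=u-50,v-65
    c=cv2.resize(im[v0:v0+110,u0:u0+100],(400,440),interpolation=cv2.INTER_CUBIC)
    print(n,u0,v0);out.append(c)
cv2.imwrite("pics/t1.png",np.hstack(out))
E
```

```text
[0.55668409 0.01520726 0.21677785] [-3.14145543e+00  1.26314127e-04  2.97623844e+00] 0.02187710310851103
[0.62967474 0.00302674 0.10277785]
[[333.4 233.8]
 [334.  186.9]
 [333.6 261.4]]
scene 283 168
[[341.8 202.9]
 [344.5 159.7]
 [340.  228.2]]
side 291 137
```

View pics/t1.png

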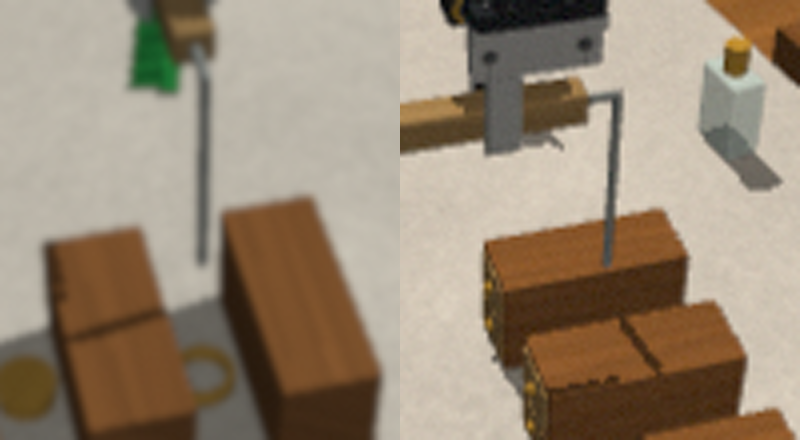

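The tip projects within about 1 px of the prediction in both views (scene 333.7,234.2; side 343,203) and sits above the ring's centre at about (334,262). Now I'll lower it.

Request:
{"name": "jog_arm", "arguments": {"motion": [[0,0,0.025,0,0,0,-1],[0,0,0.025,0,0,0,-1],[0,0,0.02,0,0,0,-1],[0,0,0.005,0,0,0,-1],[0,0,0.005,0,0,0,-1]]}}

```text
time_s: 6.65
ee_pos: [0.557, 0.0154, 0.1368]
eef_rot: [3.142, 0.0, 2.976]
force: [0.3, -1.0, -1.1]
grip_width: 0.022
grip_force: 40.0
```

Request:
{"name": "jog_arm", "arguments": {"motion": [[0,0,0.005,0,0,0,-1],[0,0,0.005,0,0,0,-1],[0,0,0.004,0,0,0,-1],[0,0,0.003,0,0,0,-1],[0,0,0,0,0,0,-1]]}}

```text
time_s: 7.15
ee_pos: [0.5568, 0.0159, 0.1192]
eef_rot: [-3.142, -0.0, 2.977]
force: [-0.2, -0.4, -1.5]
grip_width: 0.0219
grip_force: 40.0
```

```bash
python3 - <<'E'
from h import *
o=ctrl.get_obs();print(o["ee_pos"],o["eef_rot"],o["force"])
out=[]
for n,u0,v0 in(("scene",283,190),("side",291,150)):
    im=ctrl.camera(n)[:,:,::-1]
    out.append(cv2.resize(im[v0:v0+110,u0:u0+100],(400,440),interpolation=cv2.INTER_CUBIC))
cv2.imwrite("pics/t2.png",np.hstack(out))
E
```

```text
[0.55675586 0.01591108 0.11915589] [-3.14153295e+00 -4.50859026e-04  2.97687707e+00] [-0.19619053 -0.42328367 -1.52391705]
```

View pics/t2.png

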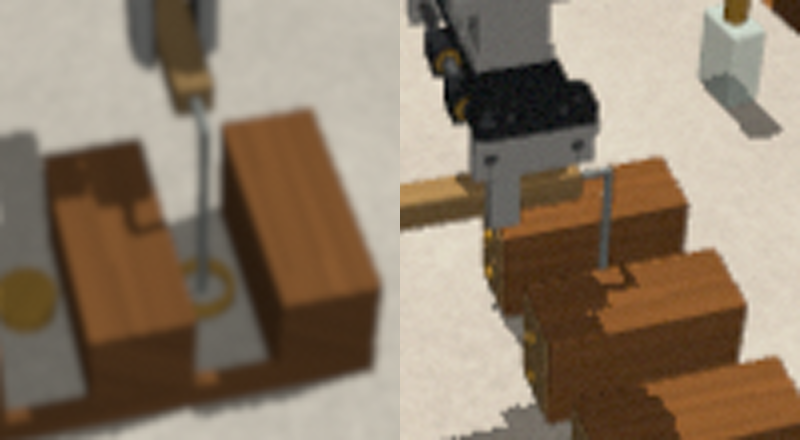

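The leg's tip is inside the ring's hole (scene crop 203,290). I'll drag it along tool +x.

Request:
{"name": "jog_arm", "arguments": {"motion": [[0.004,0,0,0,0,0,-1],[0.004,0,0,0,0,0,-1],[0.005,0,0,0,0,0,-1],[0.006,0,0,0,0,0,-1],[0.008,0,0,0,0,0,-1]]}}

```text
time_s: 7.75
ee_pos: [0.5297, 0.0204, 0.1195]
eef_rot: [-3.142, 0.0, 2.977]
force: [0.5, 0.2, -1.7]
grip_width: 0.0217
grip_force: 40.0
```

Request:
{"name": "jog_arm", "arguments": {"motion": [[0.008,0,0,0,0,0,-1],[0.008,0,0,0,0,0,-1],[0.008,0,0,0,0,0,-1],[0.008,0,0,0,0,0,-1],[0.008,0,0,0,0,0,-1]]}}

```text
time_s: 8.25
ee_pos: [0.4901, 0.027, 0.1195]
eef_rot: [-3.142, 0.0, 2.977]
force: [-0.5, 0.8, -1.9]
grip_width: 0.0215
grip_force: 40.0
```

Request:
{"name": "jog_arm", "arguments": {"motion": [[0.008,0,0,0,0,0,-1],[0.008,0,0,0,0,0,-1],[0.008,0,0,0,0,0,-1],[0.008,0,0,0,0,0,-1],[0.008,0,0,0,0,0,-1]]}}

```text
time_s: 8.75
ee_pos: [0.4507, 0.0335, 0.1195]
eef_rot: [-3.142, 0.0, 2.977]
force: [0.5, -0.8, -0.5]
grip_width: 0.0217
grip_force: 40.0
```

Request:
{"name": "jog_arm", "arguments": {"motion": [[0.008,0,0,0,0,0,-1],[0.007,0,0,0,0,0,-1],[0.006,0,0,0,0,0,-1],[0.004,0,0,0,0,0,-1],[0,0,0,0,0,0,-1]]}}

```text
time_s: 9.25
ee_pos: [0.4263, 0.0376, 0.1195]
eef_rot: [3.142, -0.0, 2.977]
force: [0.5, 0.8, -0.6]
grip_width: 0.0217
grip_force: 40.0
```

```bash
python3 - <<'E'
from h import *
o=ctrl.get_obs();print(o["ee_pos"],o["eef_rot"],o["force"])
im=ctrl.camera("side")[:,:,::-1];im2=ctrl.camera("scene")[:,:,::-1]
a=cv2.resize(im[150:300,240:390],(400,400),interpolation=cv2.INTER_CUBIC)
b=cv2.resize(im2[150:300,240:390],(400,400),interpolation=cv2.INTER_CUBIC)
cv2.imwrite("pics/t3.png",np.hstack([a,b]))
E
```

```text
[0.42631688 0.03760102 0.11949034] [ 3.14159229e+00 -7.33007905e-05  2.97689253e+00] [ 0.53511394  0.80509841 -0.56207846]
```

View pics/t3.png

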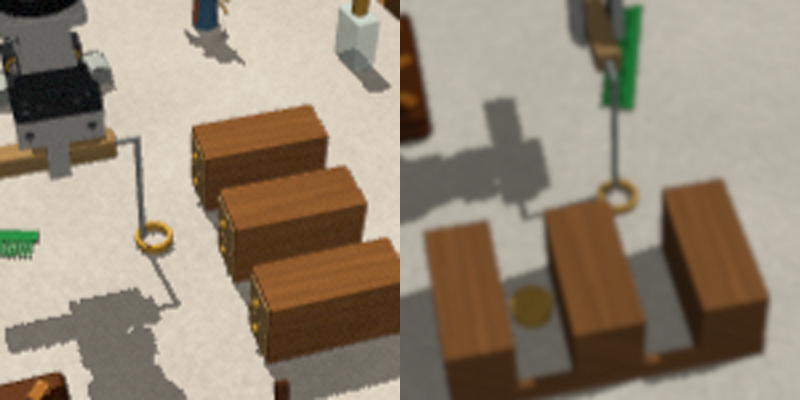

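The ring is out of the slot and lies flat in front of the caddy, at side crop (154,237) and scene crop (218,196), with the leg in its hole. I'll check the distance.

```bash
python3 - <<'E'
from h import *
c=np.array([.6273,-.0457]);a=-.1646;R=np.array([[np.cos(a),-np.sin(a)],[np.sin(a),np.cos(a)]])
for n,p in(("side",(154,237)),("scene",(218,196))):
    w=at(ctrl.camera_model(n),240+(p[0]+.5)*.375-.5,150+(p[1]+.5)*.375-.5,.006);print(n,w,R.T@(w[:2]-c))
E
```

```text
side [0.51112129 0.0206419  0.006     ] [-0.12547907  0.04640844]
scene [0.51009397 0.02336674 0.006     ] [-0.12693899  0.04892811]
```

Request:
{"name": "jog_arm", "arguments": {"motion": [[-0.004,0,0,0,0,0,-1],[-0.004,0,0,0,0,0,-1],[0,0,0,0,0,0,-1],[0,0,-0.006,0,0,0,-1],[0,0,-0.012,0,0,0,-1]]}}

```text
time_s: 9.85
ee_pos: [0.4342, 0.0362, 0.1376]
eef_rot: [-3.141, -0.002, 2.977]
force: [0.8, -0.5, -0.3]
grip_width: 0.0219
grip_force: 40.0
```

Request:
{"name": "jog_arm", "arguments": {"motion": [[0,0,-0.02,0,0,0,-1],[0,0,-0.03,0,0,0,-1],[0,0,-0.03,0,0,0,-1],[0,0,0,0,0,0.085,-1],[0,0,0,0,0,0,-1]]}}

```text
time_s: 10.35
ee_pos: [0.4348, 0.0362, 0.2189]
eef_rot: [3.141, 0.002, 2.89]
force: [-0.1, 0.3, -1.6]
grip_width: 0.0217
grip_force: 40.0
```

Request:
{"name": "jog_arm", "arguments": {"motion": [[-0.0096,-0.0308,0,0,0,0,-1],[-0.0096,-0.0308,0,0,0,0,-1],[-0.0096,-0.0308,0,0,0,0,-1],[-0.0096,-0.0308,0,0,0,0,-1],[-0.0096,-0.0308,0,0,0,0,-1]]}}

```text
time_s: 10.85
ee_pos: [0.4426, -0.1261, 0.2174]
eef_rot: [3.142, -0.001, 2.894]
force: [0.9, -1.1, -1.6]
grip_width: 0.0219
grip_force: 40.0
```

Request:
{"name": "jog_arm", "arguments": {"motion": [[-0.0096,-0.0308,0,0,0,0,-1],[-0.0096,-0.0308,0,0,0,0,-1],[-0.0096,-0.0308,0,0,0,0,-1],[-0.0096,-0.0308,0,0,0,0,-1],[-0.0096,-0.0308,0,0,0,0,-1]]}}

```text
time_s: 11.35
ee_pos: [0.4511, -0.2871, 0.2173]
eef_rot: [3.141, -0.001, 2.894]
force: [0.1, 0.1, -1.8]
grip_width: 0.0219
grip_force: 40.0
```

Request:
{"name": "jog_arm", "arguments": {"motion": [[0,0,0,0,0,0,-1],[0,0,0,0,0,0,-1],[0,0,0,0,0,0,-1]]}}

```text
time_s: 11.65
ee_pos: [0.4514, -0.2852, 0.2174]
eef_rot: [3.141, -0.001, 2.893]
force: [0.8, 0.5, -1.3]
grip_width: 0.0217
grip_force: 40.0
```

Request:
{"name": "jog_arm", "arguments": {"motion": [[0,0,0.025,0,0,0,-1],[0,0,0.025,0,0,0,-1],[0,0,0.02,0,0,0,-1],[0,0,0.008,0,0,0,-1],[0,0,0.006,0,0,0,-1]]}}

```text
time_s: 12.15
ee_pos: [0.4516, -0.2854, 0.1335]
eef_rot: [3.142, -0.0, 2.893]
force: [-0.1, -0.3, -0.7]
grip_width: 0.0217
grip_force: 40.0
```

Request:
{"name": "jog_arm", "arguments": {"motion": [[0,0,0.003,0,0,0,-1],[0,0,0.003,0,0,0,-1],[0,0,0.0005,0,0,0,-1],[0,0,0,0,0,0,-1]]}}

```text
time_s: 12.55
ee_pos: [0.4516, -0.286, 0.1273]
eef_rot: [-3.141, 0.001, 2.892]
force: [-0.1, -1.1, -0.7]
grip_width: 0.0219
grip_force: 40.0
```

Height is back to within 1 mm, so I'll open gently and fully.

Request:
{"name": "jog_arm", "arguments": {"motion": [[0,0,0.0005,0,0,0,-0.4],[0,0,0,0,0,0,0],[0,0,0,0,0,0,0.3],[0,0,0,0,0,0,0.5],[0,0,0,0,0,0,1]]}}

```text
time_s: 13.05
ee_pos: [0.4515, -0.286, 0.1265]
eef_rot: [-3.142, 0.0, 2.892]
force: [0.1, -0.9, -0.1]
grip_width: 0.0568
grip_force: 0.0
```

Request:
{"name": "jog_arm", "arguments": {"motion": [[0,0,0,0,0,0,1],[0,0,0,0,0,0,1],[0,0,0,0,0,0,1],[0,0,0,0,0,0,1],[0,0,0,0,0,0,1]]}}

```text
time_s: 13.55
ee_pos: [0.4514, -0.2859, 0.1264]
eef_rot: [-3.142, -0.0, 2.892]
force: [-0.4, -0.4, 0.5]
grip_width: 0.0931
grip_force: 0.0
```

Request:
{"name": "jog_arm", "arguments": {"motion": [[0,0,-0.01,0,0,0,1],[0,0,-0.025,0,0,0,1],[0,0,-0.03,0,0,0,1],[0,0,-0.03,0,0,0,1],[0,0,0,0,0,0,1]]}}

```text
time_s: 14.05
ee_pos: [0.4525, -0.2867, 0.2262]
eef_rot: [-3.139, 0.006, 2.892]
force: [1.1, -0.0, 0.2]
grip_width: 0.094
grip_force: 0.0
```

Request:
{"name": "jog_arm", "arguments": {"motion": [[0,0,0,0,0,0,1],[0,0,0,0,0,0,1],[0,0,0,0,0,0,1]]}}

```text
time_s: 14.35
ee_pos: [0.4511, -0.2857, 0.2205]
eef_rot: [3.141, -0.002, 2.892]
force: [-0.2, -0.6, -0.4]
grip_width: 0.0939
grip_force: 0.0
```

```bash
python3 - <<'E'
from h import *
im=ctrl.camera("side")[:,:,::-1];im2=ctrl.camera("scene")[:,:,::-1]
a=cv2.resize(im[180:380,270:410],(420,600),interpolation=cv2.INTER_CUBIC)
b=cv2.resize(im2[140:310,150:380],(380,281));b=cv2.copyMakeBorder(b,0,319,0,0,cv2.BORDER_CONSTANT)
cv2.imwrite("pics/t4.png",np.hstack([a,b]))
E
```

```text
(no output)
```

View pics/t4.png

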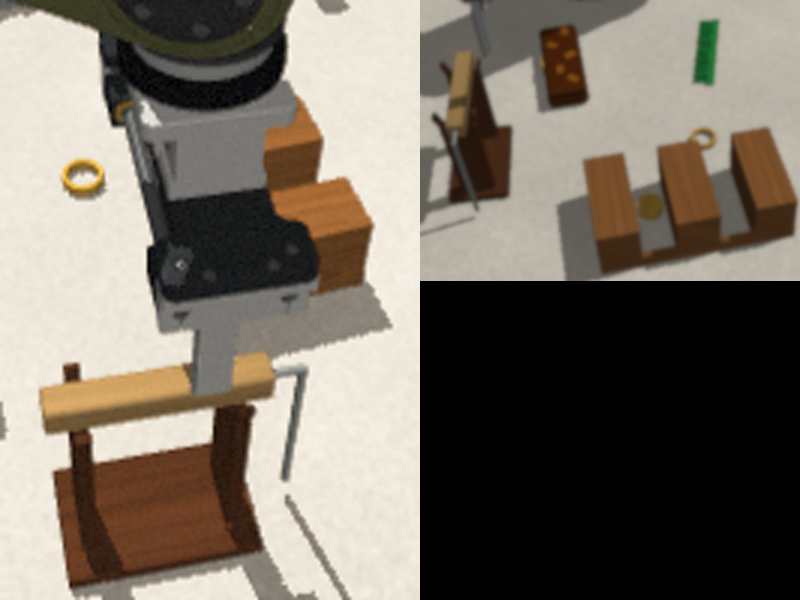

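The rod is back on its stand at its original pixels (tip 285,481; bend 303,372). The ring lies flat in front of the caddy at (83,177), the tin has not moved, and the gripper is clear.

```bash
python3 -c "
from station import ctrl
print(ctrl.hand_in())"
```

```text
the job is handed in; nothing more can be done
None
```

I handed the job in at about 14 s: the ring lies flat about 4 cm clear in front of the caddy, the rod is back on its stand as it was and the tin is in place; the hand-in returned no verdict.

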